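# File the first-aid case between the flasks

### The job

Pick up the tall slim aluminium first-aid case from the bench and slide it down between the two squat flasks in the pine tray, parting them with it, until it stands upright on the tray floor in line with the flasks; do not drop it. Both flasks must stay standing in the tray, one on each side of the case, and the case must be let go.

Things in the scene. Friction and masses are not known exactly. Their poses are not given: they have to be found in the camera images.
- case_mid (a point): Centre (70 mm above the underside) of the loose first-aid case: tall slim aluminium box, a dark cross on its sides, 64 (its x) x 28 (its y) x 140 mm tall (z up), 0.2 kg, upright on the bench. Over its lowest 12 mm the thickness tapers from 28 to 20 mm. Pinch it across the 28 mm in its top 50 mm, to keep the fingers above the flasks. The low square tin (57 mm tall) is not it; they may swap places.
- tray: Fixed open pine tray; origin at the centre of its underside on the bench, z up. Outside 112 mm (its x) x 166 mm (its y), inside 96 x 150 mm; floor 8 mm thick, walls 8 mm thick with their top 30 mm above the bench. The flasks stand in it side by side along its y.
- flask_left: Loose squat smooth, slippery aluminium flask in the tray, on its +y side; origin: centre of its underside, z up. 70 (its x) x 40 mm (its y), 68 mm tall plus an 18 mm wide, 12 mm high black cap; 0.2 kg. Above 46 mm its broad sides slope in to 20 mm at the top; the pair forms a funnel. The gap between them (12 to 22 mm) is narrower than the case; a push of a few newtons slides them apart.
- flask_right: The other flask, the same in shape, size and mass, on the tray's -y side; origin at the centre of its underside.
Mind the look-alikes: they are no part of the job. Several things have the shape of the tray; the one meant has the colours described above. What is shaped like the flask_left but orange is not meant.

How it is judged (in metres and radians):
At the end, for the whole second after the job is handed in: Case on the tray floor (height within 6 mm), upright within 10 deg, its x within 15 deg of the tray's x and 25 mm of its centre along x; a flask on each side, centre 24 to 80 mm across from the case's; both flasks upright within 10 deg on the tray floor (within 8 mm); all at rest (z of case_mid in the frame of tray between 0.072 and 0.084 m and angle between each of case_mid, flask_left, flask_right's own z axis and vertical below 0.18 rad and angle between the x axis of case_mid and the x axis of tray, either way round below 0.26 rad and y of case_mid in the frame of flask_left between -0.08 and -0.024 m and y of case_mid in the frame of flask_right between 0.024 and 0.08 m and x of case_mid in the frame of tray between -0.025 and 0.025 m and z of each of flask_left, flask_right in the frame of tray below 0.016 m and linear speed of each of case, flask_left, flask_right below 0.02 m/s); the robot touches nothing.
It fails at once if a flask is knocked over (angle between any of flask_left, flask_right's own z axis and vertical above 0.7 rad).
It fails at once if the case is dropped (linear speed of case above 0.5 m/s and contact force between the fingers and case below 0.05 N).
It also fails if it takes over 38 s, if anything falls off the work surface, if the arm or the gripper's body presses on something with over 40 N, if the wrist force passes 120 N, or if a joint passes its speed limit or range.

### The arm

A 6-joint arm with a two-finger parallel gripper is mounted at the origin on the work surface. World frame = base frame: x ahead of the robot, y to its left, z up, the work surface at z = 0. Lengths are in m, angles in degrees, forces in N, time in s.
With the tool pointing down it reaches from about 0.3 to 0.75 m from the base axis. Payload 8.5 kg.
Tool frame: the origin (TCP) lies between the finger pads; the fingertips stand 17 mm ahead of it and the grasp point (between the pads) lies 2 mm behind it (env.tip_reach is the distance from the TCP to the fingertips, in m); z points along the fingers, y is the line along which they close (so a half turn about z gives the same grasp; the last joint's range is limited). The gripper opens to 85 mm and grips with 20 to 120 N. Pads are 22 mm wide; open, the fingers measure 114 mm over their backs; the gripper's body (76 mm by 85 mm) begins 54 mm behind the grasp point. The pads swing forward as they close: fully open they stand 13 mm farther back than shut.
Start: joints at [54.586, 21.807, 74.336, -0, 83.858, -12.336], TCP at [0.216, 0.506, 0.248] pointing down, gripper open.
Joint ranges: [-178.18, 178.18], [-50.72, 133.34], [12.68, 142.11], [-81.47, 261.47], [9.98, 163.14], [-165.26, 165.26]. Speed limits (degrees/s): [136.94, 136.94, 180, 180, 180, 180].

### API

Orientations are given as a 3x3 rotation matrix whose columns are the frame's x, y, z axes.
In Python, from rig import env, viewer gives the robot as it stands.
- The arm moves only by the tool move_arm, never from a script. Its argument "motion" is a list of rows, each a list of 2 entries, a list of its own where there are three numbers: the shift along the tool's x, y, z normalised to -1 to 1, where 1 is 50 mm, then the turn, a rotation vector about the tool's x, y, z normalised to -1 to 1, where 1 is 8 degrees. A call has 1 to 20 rows; each row shifts and turns the commanded pose from where the row before left it, along the tool's axes as they then stand; what a row does not reach is not made up. A row lasts 1/10 s, in which the tool goes at most 50 mm and 8.59 degrees, less where a joint would pass 70% of its speed; a pose out of reach is approached as far as the arm can. A call with a number of a shift or a turn outside -1 to 1 is refused whole. A call with a gripper value outside its range is refused whole. "claw" is the closure, from 0 (fully open) to 1 (shut), set as the call begins (left out, the last holds). The fingers move at their own pace and stop on an object; "force" is the grip in N (left out, the last holds). Time passes only in rows, so rows that do not move let the fingers close. It gives the time, the measured TCP pose, the force, the opening and the grip force at its end, in the units of the state.
- env.observe(): the state, without advancing time (a new reading comes with each control period).
- viewer.get_image(name): name is "scene" or "side" or "wrist"; returns a dict with "frame" (384x512x3 uint8, red, green, blue), "depth" (384x512 float32, m along the optical axis (not along the pixel's ray), 0 where there is no reading), "fx", "fy", "cx", "cy" (pixels), "k1" (the pictures are not rectified: a ray, as slopes to the right and down, at radius r is drawn at 1 + k1 r^2 times it, then the intrinsics apply), "eye" and "attitude" of the camera in the world; the wrist camera has in their place "T_tool_cam" (4x4, takes a point from camera to tool coordinates, whose origin is the TCP and whose axes are the flange's). Camera axes: x right, y up, looking along -z (the intrinsics and any distortion apply to the point x, -y, -z); pixel columns grow to the right and rows downward; lengths in m; the calibration is good to about 2 mm. A picture is of the moment at which its call begins: read the wrist's pose just before it.
- env.close_job(): hands the job in; it is judged then, once.
The state is a dict: "time_s": time; "q": joint angles; "qvel": joint speeds; "joint_efforts": joint torques, N m; "position": TCP position; "tool_rot": TCP orientation; "ft_force": force on the tool from outside, world axes, zero at the start; "wrist_torque": the same for the moment, N m; "grip_width": finger opening in m; "gripper_force": force on a finger pad.
Only numpy, scipy, OpenCV 4.12 (cv2) and the standard library are available. Lean on these libraries where they do the work, as an engineer would, in place of code of your own. Each camera call takes 0.05 s, during which the arm holds its last target. There are 200 camera calls.

## Working session

There is one attempt and no reset: what is moved stays moved. The work goes in short steps, Python scripts to look and compute and a tool call to move; the robot and the scene stay as the last step left them, time stands still between calls to the robot, and variables do not carry over. Pictures are saved under pics/ and viewed, at most 10 in all, crops included, and the job is handed in when it is done.

Besides the shell and the picture viewer there is one more tool, called after "Emit:" by a JSON object that holds its "api" and its "payload". move_arm: Moves the arm, as the interface text tells. Scaled input: -1 to 1 covers 50 mm each way for a shift and 8 degrees each way for a turn. Its arguments: {"type":"object","properties":{"motion":{"type":"array","items":{"type":"array"}},"claw":{"type":"number"},"force":{"type":"number"}},"required":["motion"]}

```bash
mkdir -p pics && ls && cat > h.py <<'E'
import numpy as np, cv2
from rig import env, viewer
def cloud(im, st=None):
    h,w=im['depth'].shape
    u,v=np.meshgrid(np.arange(w),np.arange(h))
    xd=(u-im['cx'])/im['fx']; yd=(v-im['cy'])/im['fy']
    x,y=xd.copy(),yd.copy()
    for _ in range(10):
        s=1+im['k1']*(x*x+y*y); x=xd/s; y=yd/s
    d=im['depth']; P=np.stack([x*d,-y*d,-d],-1)
    if 'eye' in im: R=np.array(im['attitude']); t=np.array(im['eye'])
    else:
        T=np.array(im['T_tool_cam']); R0=np.array(st['tool_rot']); 
        R=R0@T[:3,:3]; t=R0@T[:3,3]+np.array(st['position'])
    W=P@R.T+t; W[d<=0]=np.nan
    return W
E
python3 - <<'E'
from h import *
s=env.observe(); print({k:np.round(v,3).tolist() for k,v in s.items()}); print(env.tip_reach)
fr=[]
for n in ['scene','side','wrist']:
    im=viewer.get_image(n); fr.append(im['frame'])
    print(n,{k:(np.round(v,3).tolist()) for k,v in im.items() if k not in('frame','depth')})
    np.savez(f'/tmp/{n}.npz',W=cloud(im,s),f=im['frame'])
a=np.hstack(fr[:2]); 
cv2.imwrite('pics/a.png',cv2.resize(np.vstack([a,np.hstack([fr[2],fr[2]*0])]),(800,600),interpolation=cv2.INTER_AREA)[...,::-1])
E
```

```text
pics
{'time_s': 0.0, 'q': [54.587, 21.841, 74.388, 0.003, 83.857, -12.336], 'qvel': [-0.015, 0.077, 0.009, -0.054, 0.082, -0.012], 'joint_efforts': [0.0, -44.845, -23.128, -0.0, 0.005, -0.0], 'position': [0.215, 0.506, 0.248], 'tool_rot': [[-0.92, 0.392, -0.001], [0.392, 0.92, -0.001], [0.0, -0.001, -1.0]], 'ft_force': [-0.297, 1.044, -0.324], 'wrist_torque': [0.006, 0.016, 0.031], 'gripper_force': 0.0, 'grip_width': 0.085}
0.017
scene {'fx': 346.58, 'fy': 346.58, 'cx': 258.139, 'cy': 191.884, 'k1': 0.002, 'eye': [0.889, -0.18, 0.643], 'attitude': [[0.47, -0.723, 0.507], [0.883, 0.378, -0.279], [0.01, 0.578, 0.816]]}
side {'fx': 382.713, 'fy': 382.713, 'cx': 260.01, 'cy': 190.251, 'k1': -0.064, 'eye': [0.162, -0.528, 0.628], 'attitude': [[0.803, 0.396, -0.445], [-0.596, 0.518, -0.614], [-0.012, 0.758, 0.652]]}
wrist {'fx': 283.311, 'fy': 283.311, 'cx': 253.565, 'cy': 193.799, 'k1': -0.013, 'T_tool_cam': [[-0.001, 0.957, 0.291, 0.074], [1.0, 0.001, 0.0, 0.0], [-0.0, 0.291, -0.957, -0.126], [0.0, 0.0, 0.0, 1.0]]}
```

View pics/a.png

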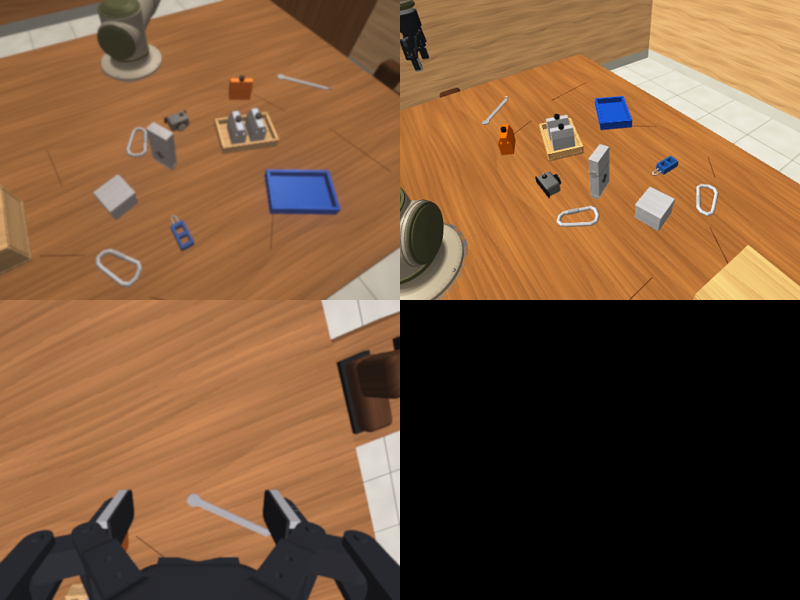

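The scene image has two grey boxes. The one at scene px (206,187) is tall and slim with a cross, so it is the case; the low block at (147,251) is the tin. Two things are tray-shaped: the pine one at (315,169) fits, the blue one at (386,245) does not. The grey flasks at (303,162) and (329,159) are the ones meant, not the orange one at (308,113). I'll confirm this in a crop and measure.

```bash
cat > m.py <<'E'
from h import *
import sys
def rect(P): 
    (c,s,a)=cv2.minAreaRect((P[:,:2]*1000).astype(np.float32)); return np.round(c,1),np.round(s,1),round(a,1)
def near(W,c,r,z0,z1):
    P=W.reshape(-1,3); P=P[~np.isnan(P[:,0])]
    return P[(np.hypot(P[:,0]-c[0],P[:,1]-c[1])<r)&(P[:,2]>z0)&(P[:,2]<z1)]
E
python3 - <<'E'
from m import *
A=np.load('/tmp/scene.npz');B=np.load('/tmp/side.npz')
Ws,Wb=A['W'],B['W']
for n,W,ps in (('scene',Ws,[(206,187),(203,160),(147,251),(315,169),(303,145),(329,143)]),('side',Wb,[(255,218),(255,190),(206,175),(325,265)])):
    for u,v in ps: print(n,u,v,np.round(W[v,u]*1000,0))
c=Ws[187,206][:2]
for W in(Ws,Wb):
    for z in((.13,.15),(.02,.15)):
        P=near(W,c,.07,*z); print('case',len(P),rect(P),np.round(np.median(P[:,2]),3), np.round(P[:,2].max(),3))
t=.5*(Ws[145,303]+Ws[143,329])[:2]
for W in(Ws,Wb):
    for z in((.024,.034),(.07,.08),(.082,.1)):
        P=near(W,t,.13,*z); print('tray',z,len(P),rect(P) if len(P)>3 else'', np.round(np.median(P[:,2]),4))
c1=A['f'][100:230,150:380];c2=B['f'][110:260,150:320]
cv2.imwrite('pics/b.png',np.hstack([cv2.resize(c1,(440,400),interpolation=2),cv2.resize(c2,(350,400),interpolation=2)])[...,::-1])
E
```

```text
scene 206 187 [494. -78.  99.]
scene 203 160 [463. -66. 140.]
scene 147 251 [ 547. -224.   55.]
scene 315 169 [531. 157.  61.]
scene 303 145 [470. 163.  75.]
scene 329 143 [491. 218.  74.]
side 255 218 [461. -98. 107.]
side 255 190 [486. -64. 142.]
side 206 175 [483. 135.  56.]
side 325 265 [ 520. -237.   58.]
case 481 (array([479.3, -71.3]), array([64.6, 28.8]), 27.2) 0.139 0.142
case 1460 (array([479.1, -71.4]), array([66.6, 29.6]), 28.6) 0.106 0.142
case 393 (array([478.7, -74.4]), array([64.6, 28.3]), 28.6) 0.139 0.142
case 1351 (array([477.8, -75.1]), array([67.1, 29.1]), 27.8) 0.101 0.142
tray (0.024, 0.034) 847 (array([456.5, 195.5]), array([166.5, 207.8]), 72.7) 0.0293
tray (0.07, 0.08) 465 (array([500.7, 178.4]), array([83.2, 73. ]), 73.6) 0.0753
tray (0.082, 0.1) 101 (array([502. , 179.9]), array([74.1, 17.9]), 74.1) 0.0875
tray (0.024, 0.034) 548 (array([455.1, 192.4]), array([169.1, 209.6]), 72.2) 0.0285
tray (0.07, 0.08) 365 (array([502.3, 176. ]), array([84.1, 71.6]), 72.0) 0.0741
tray (0.082, 0.1) 70 (array([503. , 177.1]), array([75.3, 18. ]), 74.1) 0.0864
```

View pics/b.png

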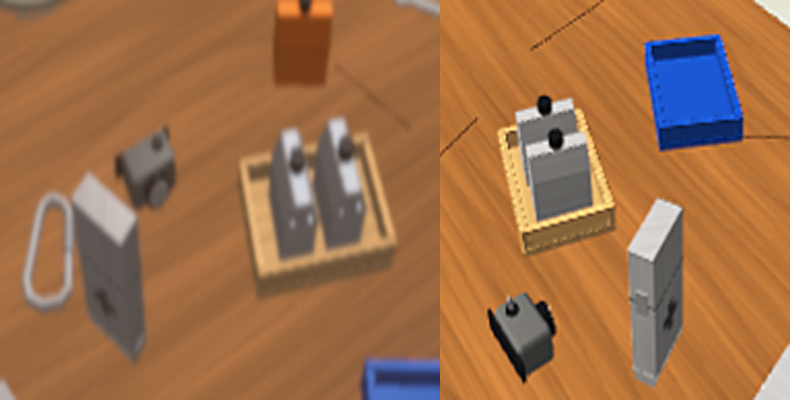

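The crop confirms it: the tall case with a dark cross (scene crop at (110,260)) and the pine tray with two grey black-capped flasks (crop at (315,190)). Next I refine the axes.

```bash
python3 - <<'E'
from m import *
from scipy.cluster.vq import kmeans2
for n in('scene','side'):
    W=np.load(f'/tmp/{n}.npz')['W']
    P=near(W,(.479,-.073),.07,.13,.15)[:,:2]; bx=cv2.boxPoints(cv2.minAreaRect((P*1000).astype(np.float32)))
    e=[bx[1]-bx[0],bx[2]-bx[1]]; L=max(e,key=np.linalg.norm); print(n,'case long axis deg',np.degrees(np.arctan2(L[1],L[0]))%180)
    P=near(W,(.502,.178),.07,.08,.1)[:,:2].astype(float)
    C=kmeans2(P*1000,P[[P[:,1].argmin(),P[:,1].argmax()]]*1000,minit='matrix')[0]; d=C[1]-C[0]
    print('caps',C.round(1),np.linalg.norm(d),np.degrees(np.arctan2(d[1],d[0])))
    P=near(W,(.502,.178),.11,.026,.033); print('tray',rect(P))
    bx=cv2.boxPoints(cv2.minAreaRect((P[:,:2]*1000).astype(np.float32))); print(bx.round(0).tolist())
    for c in C: 
        P=near(W,c/1000,.045,.071,.08)[:,:2]*1000
        u=d/np.linalg.norm(d); v=np.array([-u[1],u[0]]); a=(P-C.mean(0))@u; b=(P-C.mean(0))@v; print('top',a.min(),a.max(),b.min(),b.max())
E
```

```text
scene case long axis deg 27.182186
caps [[495.7 151.2]
 [511.6 205.7]] 56.760424013520854 73.74473070465156
tray (array([501.4, 181.6]), array([165.8, 114.1]), 72.2)
[[422.0, 120.0], [530.0, 85.0], [581.0, 243.0], [472.0, 278.0]]
top -41.078032486269834 -14.90784467095488 -33.69059933963319 38.15958490438329
top 16.397107772337936 40.85250407687996 -33.78458945442565 39.188082177347056
side case long axis deg 28.557095
caps [[493.7 147.5]
 [509.5 202.6]] 57.31367352118796 74.02619350960873
tray (array([501.3, 177.6]), array([169.1, 112.4]), 72.2)
[[422.0, 114.0], [529.0, 80.0], [581.0, 241.0], [474.0, 275.0]]
top -41.06849859056808 -13.082011741039128 -35.42299250354945 35.11841963042994
top 15.638705811733605 44.1350558265467 -35.894392220643134 34.60649577441395
```

Emit:
{"api": "move_arm", "payload": {"motion": [[[-0.3,-0.15,-0.05],[0,0,0]],[[-0.6,-0.3,-0.05],[0,0,0]],[[-0.7,-0.34,-0.05],[0,0,0]],[[-0.7,-0.34,-0.05],[0,0,0]],[[-0.7,-0.34,-0.05],[0,0,0]],[[-0.7,-0.34,-0.05],[0,0,0]],[[-0.7,-0.34,-0.05],[0,0,0]],[[-0.7,-0.34,-0.05],[0,0,0]],[[-0.7,-0.34,-0.05],[0,0,0]],[[-0.7,-0.34,-0.05],[0,0,0]],[[-0.7,-0.34,-0.05],[0,0,0]],[[-0.6,-0.3,-0.05],[0,0,0]],[[-0.1,-0.1,-0.05],[0,0,0]],[[0,0,0],[0,0,0]],[[0,0,0],[0,0,0]]], "claw": 0, "force": 40}}

```text
time_s: 1.65
position: [0.5017, 0.1719, 0.2807]
tool_rot: [[-0.92, 0.391, -0.001], [0.391, 0.92, 0.0], [0.001, 0.0, -1.0]]
ft_force: [0.5, 1.1, 0.5]
grip_width: 0.0857
gripper_force: 0.0
```

```bash
python3 - <<'E'
from m import *
from scipy.cluster.vq import kmeans2
s=env.observe(); print(np.round(s['position'],4),np.round(s['tool_rot'],3).tolist(),s['time_s'])
im=viewer.get_image('wrist'); W=cloud(im,s)
P=near(W,(.502,.178),.07,.082,.1)[:,:2].astype(float)*1000
C=kmeans2(P,P[[P[:,1].argmin(),P[:,1].argmax()]],minit='matrix')[0]; d=C[1]-C[0]; u=d/np.linalg.norm(d); v=np.array([-u[1],u[0]])
print('caps',C.round(1),C.mean(0),np.linalg.norm(d),np.degrees(np.arctan2(d[1],d[0])))
for c in C:
    P=near(W,c/1000,.045,.071,.08)[:,:2]*1000; a=(P-C.mean(0))@u; b=(P-C.mean(0))@v; print('top',a.min(),a.max(),b.min(),b.max())
P=near(W,(.502,.178),.11,.026,.033); print('tray',len(P),rect(P))
P=near(W,(.479,-.073),.07,.13,.15); print('case',len(P),rect(P) if len(P)>3 else '')
cv2.imwrite('pics/c.png',im['frame'][...,::-1])
E
```

```text
[0.5017 0.1719 0.2807] [[-0.92, 0.391, -0.001], [0.391, 0.92, 0.0], [0.001, 0.0, -1.0]] 1.65
caps [[491.9 152.4]
 [508.2 207.4]] [500.04376671 179.88191447] 57.32481510984574 73.56821526832435
top -42.578493327589634 15.791697851360395 -36.05221603747806 34.42905959469446
top 15.538813216337099 41.95701821506532 -36.158920027194064 34.55692499576701
tray 2355 (array([499.9, 181.6]), array([166.9, 112.3]), 72.3)
case 1834 (array([477.5, -70.2]), array([64.5, 30.3]), 27.3)
```

View pics/c.png

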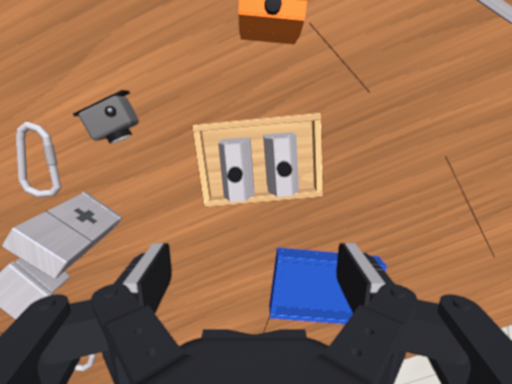

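The wrist view shows the pine tray at about (258,160) with the flasks at (236,170) and (281,163). The case with its cross is at (62,232), and the tin is beside it at (30,285). Its numbers agree with the fixed cameras to 2–3 mm.

Emit:
{"api": "move_arm", "payload": {"motion": [[[-0.15,-0.45,0.1],[0,0,0]],[[-0.245,-0.78,0.17],[0,0,0]],[[-0.245,-0.78,0.17],[0,0,0]],[[-0.245,-0.78,0.17],[0,0,0]],[[-0.245,-0.78,0.17],[0,0,0]],[[-0.245,-0.78,0.17],[0,0,0]],[[-0.1,-0.33,0.07],[0,0,0]],[[0,0,0],[0,0,-0.45]],[[0,0,0],[0,0,-0.9]],[[0,0,0],[0,0,-0.9]],[[0,0,0],[0,0,-0.9]],[[0,0,0],[0,0,-0.9]],[[0,0,0],[0,0,-0.9]],[[0,0,0],[0,0,-0.9]],[[0,0,0],[0,0,-0.49]],[[0,0,0],[0,0,0]],[[0,0,0],[0,0,0]]]}}

```text
time_s: 3.4
position: [0.4783, -0.0721, 0.2299]
tool_rot: [[-0.886, -0.463, 0.0], [-0.463, 0.886, 0.0], [-0.0, 0.0, -1.0]]
ft_force: [0.2, -0.5, 0.0]
grip_width: 0.0856
gripper_force: 0.0
```

```bash
cat > w.py <<'E'
from m import *
s=env.observe(); R=np.array(s['tool_rot']);p=np.array(s['position']); print(p.round(4),R.round(3).tolist(),s['time_s'])
im=viewer.get_image('wrist'); W=cloud(im,s)
P=near(W,(.478,-.072),.07,.132,.148); print('case',len(P),rect(P),P[:,2].mean())
T=(P-p)@R*1000; (c,sz,a)=cv2.minAreaRect(T[:,:2].astype(np.float32)); print('in tool',c,sz,a,T[:,2].mean())
cv2.imwrite('pics/d.png',im['frame'][...,::-1])
E
python3 w.py
```

```text
[ 0.4783 -0.0721  0.2299] [[-0.886, -0.463, 0.0], [-0.463, 0.886, 0.0], [-0.0, 0.0, -1.0]] 3.4
case 2617 (array([477. , -71.6]), array([63.3, 28.1]), 27.7) 0.14002039440028505
in tool (0.9298000335693359, 1.066476821899414) (28.056556701660156, 63.30345153808594) 89.9195785522461 89.86858367140064
```

View pics/d.png

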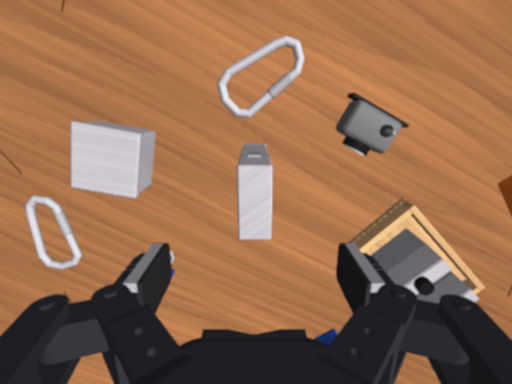

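The case sits centred between the fingers at about (255,195), with 1 mm of offset and under 0.1° of angle error. I'll descend and grip.

Emit:
{"api": "move_arm", "payload": {"motion": [[[0.02,0.02,0.15],[0,0,0]],[[0,0,0.3],[0,0,0]],[[0,0,0.4],[0,0,0]],[[0,0,0.4],[0,0,0]],[[0,0,0.4],[0,0,0]],[[0,0,0.35],[0,0,0]],[[0,0,0.2],[0,0,0]],[[0,0,0.1],[0,0,0]],[[0,0,0],[0,0,0]],[[0,0,0],[0,0,0]]]}}

```text
time_s: 4.45
position: [0.4774, -0.0726, 0.1154]
tool_rot: [[-0.886, -0.464, 0.001], [-0.464, 0.886, -0.0], [-0.001, -0.001, -1.0]]
ft_force: [0.2, -0.4, -0.0]
grip_width: 0.0852
gripper_force: 0.0
```

Emit:
{"api": "move_arm", "payload": {"motion": [[[0,0,0],[0,0,0]],[[0,0,0],[0,0,0]],[[0,0,0],[0,0,0]],[[0,0,0],[0,0,0]],[[0,0,0],[0,0,0]],[[0,0,0],[0,0,0]],[[0,0,0],[0,0,0]],[[0,0,0],[0,0,0]],[[0,0,0],[0,0,0]],[[0,0,0],[0,0,0]]], "claw": 1, "force": 60}}

```text
time_s: 5.45
position: [0.4773, -0.0725, 0.1151]
tool_rot: [[-0.886, -0.464, 0.001], [-0.464, 0.886, -0.0], [-0.0, -0.0, -1.0]]
ft_force: [-1.6, 0.3, 5.4]
grip_width: 0.0274
gripper_force: 59.8
```

Emit:
{"api": "move_arm", "payload": {"motion": [[[0,0,-0.1],[0,0,0]],[[0,0,-0.25],[0,0,0]],[[0,0,-0.4],[0,0,0]],[[0,0,-0.5],[0,0,0]],[[0,0,-0.5],[0,0,0]],[[0,0,-0.5],[0,0,0]],[[0,0,-0.4],[0,0,0]],[[0,0,-0.25],[0,0,0.2]],[[0,0,-0.1],[0,0,0.5]],[[0,0,0],[0,0,0.8]],[[0,0,0],[0,0,0.8]],[[0,0,0],[0,0,0.8]],[[0,0,0],[0,0,0.8]],[[0,0,0],[0,0,0.8]],[[0,0,0],[0,0,0.6]],[[0,0,0],[0,0,0.275]],[[0,0,0],[0,0,0]],[[0,0,0],[0,0,0]]]}}

```text
time_s: 7.25
position: [0.4769, -0.0725, 0.2646]
tool_rot: [[-0.957, 0.291, -0.001], [0.291, 0.957, 0.0], [0.001, -0.0, -1.0]]
ft_force: [-0.0, -0.4, -1.6]
grip_width: 0.0274
gripper_force: 59.2
```

```bash
python3 - <<'E'
from m import *
s=env.observe(); R=np.array(s['tool_rot']);p=np.array(s['position'])
print('tool y deg',np.degrees(np.arctan2(R[1,1],R[0,1])))
d=np.array([.501,.1785,.27])-p; print((R.T@d*1000).round(1))
for n in('scene','side'):
    im=viewer.get_image(n); W=cloud(im); P=near(W,p[:2],.06,.1,.26)
    T=(P-p)@R*1000; print(n,'z min/max',P[:,2].min(),P[:,2].max())
    for a,b in((60,90),(40,60),(10,30)):
        Q=T[(T[:,2]>a)&(T[:,2]<b)]; print(a,b,len(Q),np.percentile(Q[:,0],[1,99]).round(1),np.percentile(Q[:,1],[1,99]).round(1))
    print('T z max',np.percentile(T[:,2],99.5))
E
```

```text
tool y deg 73.10747765017827
[ 49.9 247.1  -5.3]
scene z min/max 0.14826923659985342 0.25997736187006715
60 90 189 [-34.8 -25.3] [-12.4  15.1]
40 60 148 [-34.6  -6.8] [-12.6  15.2]
10 30 181 [-34.5  -8.7] [-17.2  20.6]
T z max 114.91401937310255
side z min/max 0.14748441252595929 0.25998677840628115
60 90 467 [-34.2  29.3] [-16.5   7.9]
40 60 341 [-34.   29.3] [-16.8   7.6]
10 30 323 [-33.3  31.3] [-25.6   2.7]
T z max 115.18598953015623
```

Emit:
{"api": "move_arm", "payload": {"motion": [[[0.05,0.25,0],[0,0,0]],[[0.1,0.5,0],[0,0,0]],[[0.13,0.65,0],[0,0,0]],[[0.13,0.65,0],[0,0,0]],[[0.13,0.65,0],[0,0,0]],[[0.13,0.65,0],[0,0,0]],[[0.13,0.65,0],[0,0,0]],[[0.1,0.5,0],[0,0,0]],[[0.06,0.3,0],[0,0,0]],[[0.03,0.14,0],[0,0,0]],[[0,0,0],[0,0,0]],[[0,0,0],[0,0,0]],[[0,0,0],[0,0,0]]]}}

```text
time_s: 8.65
position: [0.5019, 0.1773, 0.2649]
tool_rot: [[-0.956, 0.293, -0.0], [0.293, 0.956, -0.0], [-0.0, -0.0, -1.0]]
ft_force: [0.7, 0.7, -1.0]
grip_width: 0.0274
gripper_force: 59.4
```

```bash
cat > rel.py <<'E'
from m import *
from scipy.cluster.vq import kmeans2
s=env.observe(); R=np.array(s['tool_rot']);p=np.array(s['position']); print(p.round(4))
fr=[]
for n in('scene','side','wrist'):
    im=viewer.get_image(n); fr.append(im['frame']); W=cloud(im,s); T=(W-p)@R*1000
    P=near(W,(.501,.179),.075,.05,.1); F=im['frame']
    m=(np.hypot(W[...,0]-.501,W[...,1]-.179)<.08)&(abs(W[...,2]-.0865)<.006)&(F.max(-1)<90)
    Q=T[m][:,:2].astype(float)
    if len(Q)>20:
        C=kmeans2(Q,Q[[Q[:,1].argmin(),Q[:,1].argmax()]],minit='matrix')[0]; print(n,'caps in tool',C.round(1).tolist(),'mid',C.mean(0).round(1))
    m=(T[...,2]>50)&(T[...,2]<100)&(np.hypot(T[...,0],T[...,1])<60)&(W[...,2]>.12)
    if m.sum()>20: print(n,'case low',np.percentile(T[m],[1,99],axis=0).round(1).tolist())
v=[fr[0][80:260,210:420],fr[1][80:260,110:320]]
cv2.imwrite('pics/'+__import__('sys').argv[1],np.hstack([cv2.resize(x,(399,342),interpolation=2) for x in v])[...,::-1])
E
python3 rel.py e.png
```

```text
[0.5019 0.1773 0.2649]
scene caps in tool [[-5.2, -28.6], [-3.8, 29.3]] mid [-4.5  0.3]
scene case low [[-34.5, -13.9, 50.5], [27.3, 13.6, 99.1]]
side caps in tool [[-0.4, -31.1], [0.4, 26.5]] mid [-0.  -2.3]
side case low [[-34.0, -17.2, 50.3], [29.3, 7.2, 99.2]]
wrist caps in tool [[2.6, -27.9], [2.9, 30.6]] mid [2.8 1.3]
wrist case low [[30.5, -12.8, 50.3], [31.7, 13.7, 98.2]]
```

View pics/e.png

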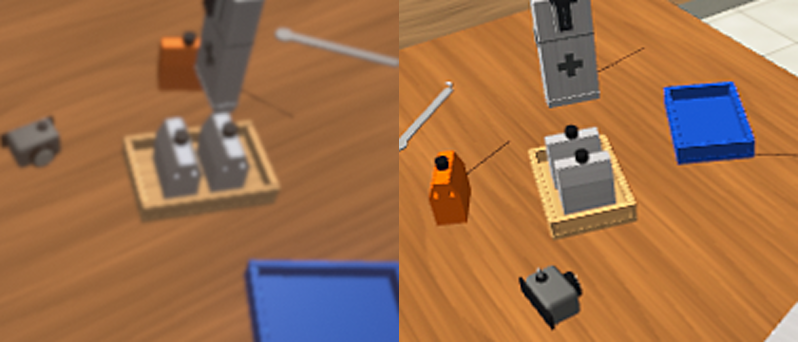

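Both views show the case hanging upright over the gap, scene crop (220,100) and side crop (570,80), within about 1 mm of the middle between the caps. Lowering it now.

Emit:
{"api": "move_arm", "payload": {"motion": [[[0,0,0.1],[0,0,0]],[[0,0,0.25],[0,0,0]],[[0,0,0.3],[0,0,0]],[[0,0,0.25],[0,0,0]],[[0,0,0.16],[0,0,0]],[[0,0,0.08],[0,0,0]],[[0,0,0.08],[0,0,0]],[[0,0,0.08],[0,0,0]],[[0,0,0.08],[0,0,0]],[[0,0,0.08],[0,0,0]],[[0,0,0.08],[0,0,0]],[[0,0,0.08],[0,0,0]],[[0,0,0.08],[0,0,0]],[[0,0,0.08],[0,0,0]],[[0,0,0.08],[0,0,0]],[[0,0,0.08],[0,0,0]]]}}

```text
time_s: 10.4
position: [0.5021, 0.1782, 0.168]
tool_rot: [[-0.957, 0.292, 0.001], [0.292, 0.957, -0.0], [-0.001, 0.0, -1.0]]
ft_force: [0.1, 0.0, 1.3]
grip_width: 0.0274
gripper_force: 59.9
```

```bash
python3 rel.py f.png
```

```text
[0.5021 0.1782 0.168 ]
scene caps in tool [[-4.7, -20.9], [-5.6, 32.2]] mid [-5.1  5.6]
side caps in tool [[0.2, -36.8], [-1.2, -22.5]] mid [ -0.5 -29.7]
wrist caps in tool [[2.7, -29.8], [3.0, 30.8]] mid [2.8 0.5]
```

View pics/f.png

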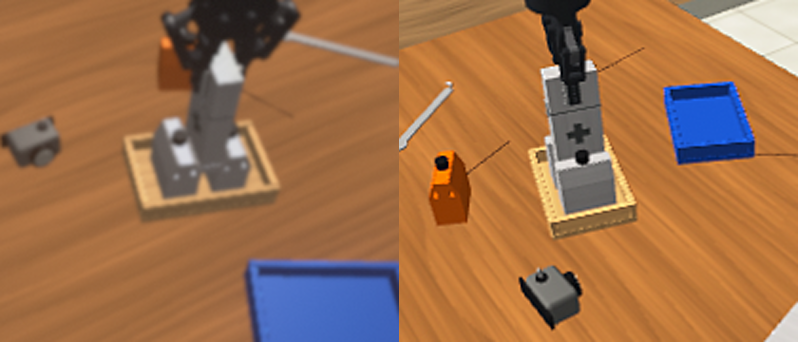

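The case tip is in the funnel, the flasks are upright and have started to part (cap spacing 60.6 mm), and the force is small. I'll keep going.

Emit:
{"api": "move_arm", "payload": {"motion": [[[0,0,0.08],[0,0,0]],[[0,0,0.08],[0,0,0]],[[0,0,0.08],[0,0,0]],[[0,0,0.08],[0,0,0]],[[0,0,0.08],[0,0,0]],[[0,0,0.08],[0,0,0]],[[0,0,0.08],[0,0,0]],[[0,0,0.08],[0,0,0]],[[0,0,0.08],[0,0,0]],[[0,0,0.06],[0,0,0]],[[0,0,0.04],[0,0,0]],[[0,0,0.02],[0,0,0]],[[0,0,0],[0,0,0]],[[0,0,0],[0,0,0]]]}}

```text
time_s: 11.95
position: [0.5017, 0.1782, 0.1257]
tool_rot: [[-0.957, 0.292, -0.0], [0.292, 0.957, -0.0], [0.0, -0.0, -1.0]]
ft_force: [0.3, 0.6, -2.2]
grip_width: 0.0278
gripper_force: 59.6
```

```bash
python3 rel.py g.png
```

```text
[0.5017 0.1782 0.1257]
scene caps in tool [[-4.1, -23.2], [-4.6, 34.3]] mid [-4.4  5.5]
side caps in tool [[-0.3, -38.0], [13.6, -16.2]] mid [  6.7 -27.1]
wrist caps in tool [[2.7, -32.9], [2.9, 33.8]] mid [2.8 0.4]
```

View pics/g.png

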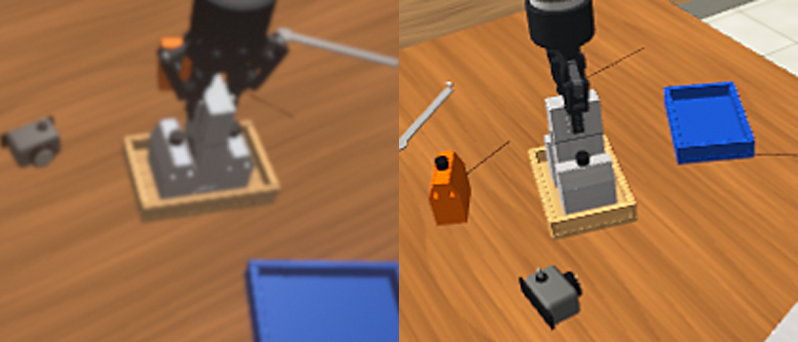

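The case is between the upright flasks, about 2.5 mm above the floor. I'll feel for the floor.

Emit:
{"api": "move_arm", "payload": {"motion": [[[0,0,0.02],[0,0,0]],[[0,0,0.02],[0,0,0]],[[0,0,0.01],[0,0,0]],[[0,0,0.01],[0,0,0]],[[0,0,0],[0,0,0]],[[0,0,0],[0,0,0]]]}}

```text
time_s: 12.7
position: [0.5019, 0.1782, 0.1231]
tool_rot: [[-0.957, 0.292, 0.0], [0.292, 0.957, 0.0], [-0.0, 0.0, -1.0]]
ft_force: [-1.3, -1.1, 2.5]
grip_width: 0.0273
gripper_force: 60.2
```

The vertical force has reversed (−2.2 to +2.5 N), at the height predicted for the floor. Releasing gently, then retreating.

Emit:
{"api": "move_arm", "payload": {"motion": [[[0,0,0],[0,0,0]],[[0,0,0],[0,0,0]],[[0,0,0],[0,0,0]],[[0,0,0],[0,0,0]],[[0,0,0],[0,0,0]],[[0,0,0],[0,0,0]],[[0,0,0],[0,0,0]],[[0,0,0],[0,0,0]]], "claw": 0.2, "force": 20}}

```text
time_s: 13.5
position: [0.5018, 0.1782, 0.1228]
tool_rot: [[-0.957, 0.292, 0.0], [0.292, 0.957, 0.0], [-0.0, 0.0, -1.0]]
ft_force: [0.4, 0.0, 0.6]
grip_width: 0.0683
gripper_force: 0.0
```

Emit:
{"api": "move_arm", "payload": {"motion": [[[0,0,-0.1],[0,0,0]],[[0,0,-0.2],[0,0,0]],[[0,0,-0.4],[0,0,0]],[[0,0,-0.6],[0,0,0]],[[0,0,-0.6],[0,0,0]],[[0,0,-0.6],[0,0,0]],[[0,0,-0.4],[0,0,0]],[[0,0,-0.2],[0,0,0]],[[0,0,0],[0,0,0]],[[0,0,0],[0,0,0]],[[0,0,0],[0,0,0]]]}}

```text
time_s: 14.6
position: [0.5015, 0.1781, 0.2767]
tool_rot: [[-0.956, 0.292, -0.002], [0.292, 0.956, -0.0], [0.002, -0.001, -1.0]]
ft_force: [0.4, -0.2, -1.0]
grip_width: 0.0685
gripper_force: 0.0
```

```bash
python3 rel.py i.png && python3 - <<'E'
from m import *
for n in('scene','side','wrist'):
    s=env.observe(); W=cloud(viewer.get_image(n),s); P=near(W,(.501,.179),.05,.125,.16); print(n,len(P),rect(P),np.round(np.median(P[:,2]),4))
    P=near(W,(.501,.179),.08,.07,.08); print(' flask tops',np.median(P[:,2]))
E
```

```text
[0.5015 0.1781 0.2767]
scene caps in tool [[-7.4, -21.9], [-5.6, 35.2]] mid [-6.5  6.6]
side caps in tool [[-1.1, -36.9], [28.2, -3.7]] mid [ 13.5 -20.3]
wrist caps in tool [[1.7, -33.0], [1.9, 34.3]] mid [1.8 0.6]
scene 497 (array([504. , 177.9]), array([28.5, 65.2]), 72.5) 0.147
 flask tops 0.0751414766057269
side 391 (array([503.9, 175.1]), array([31. , 64.2]), 74.4) 0.1436
 flask tops 0.0744998841997887
wrist 2022 (array([502.2, 178.3]), array([27.7, 63.9]), 73.6) 0.1481
 flask tops 0.07587490718779838
```

View pics/i.png

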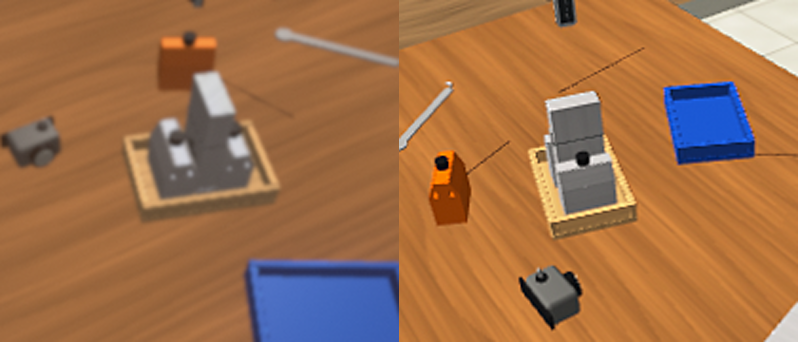

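The case stands upright between the flasks, scene crop (212,110). Its top is at 148 mm, which means it is on the tray floor. It is aligned to about 1°, the flask tops are at 76 mm, and the gripper is clear.

```bash
python3 -c "
from rig import env
print(env.close_job())"
```

```text
the job is handed in; nothing more can be done
None
```

The first-aid case stands upright on the pine tray's floor between the two standing flasks, in line with them and released with the gripper clear; I handed the job in at about 15 s, but the hand-in call returned no verdict.

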